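# Clamp a glued plaque in the glue-up jig

## Robot

A 7-joint arm with a two-finger parallel gripper is mounted at the origin on the work surface. World frame = base frame: x ahead of the robot, y to its left, z up, the work surface at z = 0. Lengths are in m, angles in rad, forces in N, time in s.
With the tool pointing down it reaches from about 0.4 to 0.85 m from the base axis. Payload 4.5 kg.
Tool frame: the origin (TCP) lies at the very end of the fingers, on their centre line; the grasp point (between the pads) lies 19 mm behind it (r.grip_depth is the distance from the TCP to the grasp point, in m); z points along the fingers, x is the direction in which the jaws open and shut, and the axes are right-handed (so a half turn about z gives the same grasp; the last joint's range is limited). The gripper opens to 88 mm and grips with 3 to 60 N. Pads are 18 mm wide; open, the fingers measure 123 mm over their backs; the gripper's body (75 mm by 187 mm) begins 45 mm behind the grasp point.
Start: joints at [-1.271, 0.689, -0.195, 1.565, 0.157, 0.902, -0.215], TCP at [0.164, 0.603, 0.239] pointing down, gripper open.
Joint ranges: [-3.01, 3.01], [-0.46, 2.08], [-1.47, 1.51], [0.13, 2.56], [-1, 4.14], [0.04, 2.09], [-2.66, 2.66]. Speed limits (rad/s): [2.57, 2.57, 3.14, 3.14, 3.14, 3.14, 3.14].

## Interface

Orientations are given as a unit quaternion [x, y, z, w].
In Python, from plant import r gives the robot as it stands. The module is installed in compiled form; this text tells all that it offers.
- The arm moves only by the shell command python3 -m jog 'ROWS' [FORCE]. ROWS is JSON, a list of rows, each a list of 5 numbers: the shift along the tool's x, y, z in units of 1 m (1.0 is 1 m), then the turn about the tool's z in units of 360 degrees (1.0 is 360 degrees), then the closure, from 0 (fully open) to 1 (shut). In form: [[dx, dy, dz, yaw, fingers], ...]. A call has 1 to 20 rows; each row shifts and turns the commanded pose from where the row before left it, along the tool's axes as they then stand; what a row does not reach is not made up. A row lasts 1/10 s, in which the tool goes at most 50 mm and 8.59 degrees, less where a joint would pass 70% of its speed; a pose out of reach is approached as far as the arm can. A call with a number of a shift or a turn outside -1 to 1 is refused whole. A call with a gripper value outside its range is refused whole. The fingers move at their own pace and stop on an object; FORCE is the grip in N (left out, the last holds). Time passes only in rows, so rows that do not move let the fingers close. It gives the time, the measured TCP pose, the force and the opening at its end, in the units of the state.
- r.get_state(): the state, without advancing time (a new reading comes with each control period).
- r.snapshot(name): name is "scene" or "top" or "wrist"; returns the picture (400x640x3 uint8, red, green, blue); there is no depth.
- r.get_calibration(name): a dict with "mtx" (3x3 intrinsics, pixels), "R" (3x3) and "t" (3): a world point X has camera coordinates R X + t. Camera axes: x right, y down, z forward; pixel columns grow to the right and rows downward; lengths in m; the calibration is good to about 2 mm. A picture is of the moment at which its call begins: read the wrist's pose just before it. get_calibration takes no time and is no camera call; for the wrist camera it gives the pose at the moment of the call.
- r.finish_job(): hands the job in, once; it reports no verdict.
Trained networks look in the newest picture that a camera, given by its name, has taken for a name from the list of things; names that differ only in an ending like _2 or _b are one class to them, and where a whole thing is asked for, a point or a joint stands for the part that bears it (a point fixed in the world has none). Each returns a list of dicts, best first, with "score" (0 to 1); they miss things now and then, are a little off and sometimes report something else, mostly with a low value. They report only what shows in the picture. A call takes as long as a camera call. They do not tell look-alikes from the thing itself.
- r.cut_out(thing, camera): "pixels" (400x640 bool, what is visible of it) and "rect" ([left, top, right, bottom] in pixels, round what is visible of it).
The state is a dict: "clock": time; "q": joint angles; "qd": joint speeds; "joint_torque": joint torques, N m; "tool_pos": TCP position; "eef_rot": TCP orientation; "contact_force": force on the tool from outside, world axes, zero at the start; "moment": the same for the moment, N m; "opening": opening from 0.0 (shut) to 1.0 (fully open).
Only numpy, scipy, OpenCV 4.12 (cv2) and the standard library are available. Lean on these libraries where they do the work, as an engineer would, in place of code of your own. Each camera call takes 0.05 s, during which the arm holds its last target.

## Task

The freshly glued wooden plaque in the jig must be clamped while it dries. With a fingertip or the outside of the fingers, push the clamp strap round over the plaque until it is fully home in the steel bracket, then push the cam lever all the way down so that the pad presses on the plaque. Do not pick anything up, do not push the lever down before the strap is home, leave the plaque where it lies and the jars, pots and brushes undisturbed.

Things in the scene. Friction and masses are not known exactly. Their poses are not given: they have to be found in the camera images.
- jig: Fixed glue-up jig: plywood board 200 (x) x 310 (y) x 18 mm on the table; origin at the centre of its underside, z up. In its frame (mm): plaque in the middle, top 45 above the table; strap pivot post, radius 19, at y -105; dark steel bracket at x -32..32, y 80..120, top of its roof at 90, carrying the lever's hinge. Low fences (top at 30) stand at the plaque's +x and -y sides.
- strap (a joint): Swing angle of the clamp strap about its vertical pivot, rad. 0 = home (hard stop): it points along the jig's +y, over the plaque, its end in the bracket. Grows as it swings counter-clockwise seen from above; at 1.57 it points along the jig's -x. Limit 1.9; starts parked at 1.0 to 1.65. Stiff: stays where it is left, about 1 N at 65 mm from the pivot moves it.
- strap_pivot (a point): Point on the strap's pivot axis at mid-thickness, 72 mm above the table. The strap is an aluminium bar 24 mm wide and 16 mm thick, underside 64 mm and top 80 mm above the table, reaching 215 mm from the pivot. A bolt head of radius 11 mm on the pivot reaches 90 mm height.
- strap_end (a point): Middle of the free end face of the strap, 215 mm from the pivot, 72 mm above the table.
- slot (a point): Centre of the bracket's slot, which takes the strap's end: at jig x 0, y 100 mm, 69 mm above the table; the slot is open towards the jig's -x and spans heights 56 to 82 mm, closed by a wall on the +x side.
- lever (a joint): Angle of the cam lever about its level hinge, rad. 0 = up, leaning 25 degrees from vertical towards the jig's +y (away from the plaque). Grows as it is pushed over to +y and down; 1.08 = fully down (hard stop), pointing along the jig's +y, 3 degrees above level. Starts at 0 to 0.3. Stays where left; about 3 to 5 N near its end moves it. It lowers strap and pad by 3 mm.
- lever_hinge (a point): Centre of the lever's hinge pin (which runs along the jig's x), 105 mm above the table.
- lever_tip (a point): Outer end of the lever on its centre line, 95 mm from the hinge. The lever's outer half is a black plastic grip 28 mm wide (jig x), 14 mm thick, 50 mm long.
- pad: Rubber pad disc, radius 18 mm, 8 mm thick, under the strap 105 mm from the pivot; origin at the centre of its underside, 47 mm above the table while the lever is up. Its rod (radius 5) with a nut (radius 10) goes up through the strap to 99 mm above the table.
- plaque: Loose wooden plaque of two glued layers, in the middle of the jig: light lower layer 100 (x) x 110 (y) x 15 mm, dark upper layer 80 x 90 x 12 mm; origin at the centre of its underside, 18 mm above the table. To be left where it lies.
- ink_jar: Bystander: small ink jar, radius 17, 45 mm high, on the jig board's far right corner; origin under its centre.
- small_pot: Bystander: small paint pot, radius 19, 35 mm high, on the jig board beyond the plaque; origin under its centre.
- glue_bottle: Bystander: white glue bottle with a pointed nozzle, radius 31, 185 mm high, on the table beyond the jig; origin under its centre.
- paint_jar: Bystander: paint jar, radius 32, 70 mm high, on the table beyond the jig; origin under its centre.
- round_box: Bystander: open round wooden box, radius 55, 45 mm high, on the table to the left of the jig; origin under its centre.
- brush_pot: Bystander: square wooden pot 80 x 80 x 110 mm with brushes up to about 235 mm high, on the table to the right of the jig; origin under its centre.
- flat_brush: Bystander: flat paint brush 180 mm long lying on the table to the left of the jig; origin under its middle.
Mind the look-alikes: they are no part of the job. Leave any orange, pink or turquoise look-alike of the plaque alone.

How it is judged:
By the outcome, as a careful person would: the job done as asked, in the order asked, and still so for the second after the job is handed in, with the robot touching nothing.
It also fails if it takes over 54 s, if anything falls off the work surface, if the arm or the gripper's body presses on something with over 40 N, if the wrist force passes 120 N, or if a joint passes its speed limit or range.

## Working session

There is one attempt and no reset: what is moved stays moved. The work goes in short steps, Python scripts to look and compute and a shell command to move; the robot and the scene stay as the last step left them, time stands still between calls to the robot, and variables do not carry over. Pictures are saved under pics/ and viewed, and the job is handed in when it is done.

```bash
mkdir -p pics; python3 - <<'E'
from plant import r
import cv2
s=r.get_state();print(s['clock'],s['tool_pos'],s['eef_rot'],s['contact_force'],s['opening'])
for n in ['scene','top']:
    cv2.imwrite(f'pics/{n}0.png',r.snapshot(n)[:,:,::-1])
    c=r.get_calibration(n);print(n,c)
E
```

```text
0.0 [0.16407887 0.60241144 0.23791028] [ 7.94531901e-01  6.07221701e-01 -6.75427136e-04  6.38838956e-04] [ 0.901487   -0.27340056 -0.2367741 ] 0.9990683391562811
scene {'mtx': array([[382.94255171,   0.        , 318.6804825 ],
       [  0.        , 382.94255171, 198.95602315],
       [  0.        ,   0.        ,   1.        ]]), 'R': array([[-0.10396976,  0.99445725, -0.01565451],
       [ 0.79509453,  0.07365004, -0.60199698],
       [-0.5975073 , -0.07503629, -0.7983449 ]]), 't': array([ 0.02351662, -0.36968162,  1.40993506])}
top {'mtx': array([[446.27437574,   0.        , 317.18487788],
       [  0.        , 446.27437574, 198.65131506],
       [  0.        ,   0.        ,   1.        ]]), 'R': array([[ 2.70694865e-02, -9.99633407e-01,  5.42204129e-04],
       [-9.84598728e-01, -2.67560671e-02, -1.72769958e-01],
       [ 1.72721129e-01,  4.14294055e-03, -9.84962054e-01]]), 't': array([0.01120758, 0.56683297, 1.50829667])}
```

View pics/scene0.png

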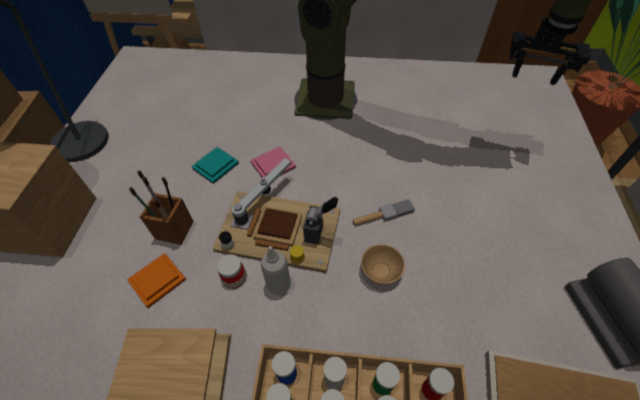

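View pics/top0.png

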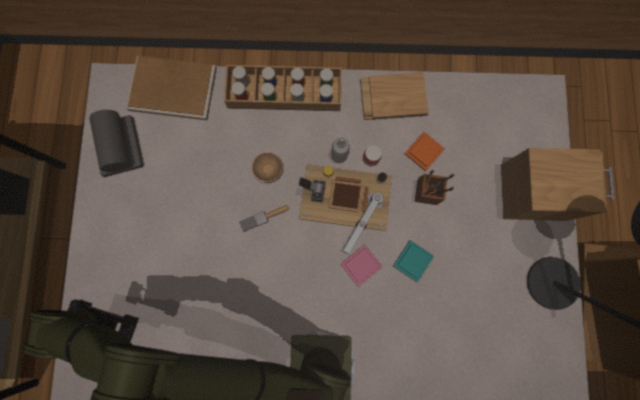

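```bash
cat > h.py <<'E'
import numpy as np, cv2
from plant import r
def ray(n,uv,z):
    c=r.get_calibration(n) if isinstance(n,str) else n
    d=c['R'].T@np.linalg.inv(c['mtx'])@np.array([uv[0],uv[1],1.]); o=-c['R'].T@c['t']
    return o+d*(z-o[2])/d[2]
def proj(n,X):
    c=r.get_calibration(n) if isinstance(n,str) else n
    p=c['mtx']@(c['R']@np.asarray(X,float)+c['t']); return p[:2]/p[2]
E
python3 - <<'E'
from h import *
im={n:r.snapshot(n) for n in ['top','scene']}
for th,z in [('jig',.018),('strap',.075),('lever',.11),('plaque',.045),('pad',.09)]:
  for n in im:
    for d in r.cut_out(th,n)[:2]:
        m=d['pixels'].astype(np.uint8); ys,xs=np.nonzero(m)
        if len(xs)<5: continue
        rc=cv2.minAreaRect(np.c_[xs,ys].astype(np.float32)); b=cv2.boxPoints(rc)
        print(th,n,round(d['score'],2),len(xs),[float(round(v,1)) for v in d['rect']],'c',ray(n,(xs.mean(),ys.mean()),z).round(3)[:2],'box',[ray(n,p,z).round(3)[:2].tolist() for p in b])
t=im['top'][150:270,280:410,::-1];cv2.imwrite('pics/tc.png',cv2.resize(t,None,fx=5,fy=5,interpolation=cv2.INTER_CUBIC))
t=im['scene'][140:280,200:350,::-1];cv2.imwrite('pics/sc.png',cv2.resize(t,None,fx=4,fy=4,interpolation=cv2.INTER_CUBIC))
E
```

```text
jig top 0.89 4081 [301.9, 164.2, 392.1, 256.1] c [ 0.567 -0.074] box [[0.402, 0.114], [0.7, 0.087], [0.666, -0.245], [0.37, -0.208]]
jig top 0.68 465 [343.9, 192.1, 382.8, 252.3] c [ 0.489 -0.135] box [[0.397, -0.065], [0.601, -0.178], [0.586, -0.205], [0.382, -0.092]]
jig scene 0.79 5891 [209.0, 159.8, 342.0, 272.2] c [ 0.573 -0.07 ] box [[0.671, -0.239], [0.291, -0.268], [0.367, 0.107], [0.715, 0.069]]
strap top 0.77 506 [343.7, 189.9, 383.4, 253.7] c [ 0.49  -0.134] box [[0.395, -0.055], [0.597, -0.174], [0.578, -0.205], [0.378, -0.086]]
strap scene 0.66 817 [231.6, 154.9, 291.4, 213.7] c [ 0.494 -0.135] box [[0.572, -0.205], [0.367, -0.085], [0.41, -0.047], [0.606, -0.168]]
strap scene 0.18 1330 [251.4, 206.2, 305.7, 245.0] c [ 0.614 -0.064] box [[0.656, -0.122], [0.554, -0.127], [0.569, -0.007], [0.668, -0.009]]
lever top 0.68 201 [298.0, 177.8, 320.6, 190.0] c [0.604 0.049] box [[0.6, 0.092], [0.63, 0.084], [0.607, 0.006], [0.578, 0.014]]
lever scene 0.8 310 [310.1, 200.0, 340.0, 218.1] c [0.573 0.048] box [[0.584, 0.005], [0.53, 0.076], [0.564, 0.092], [0.616, 0.022]]
plaque t
[... 391 characters left out ...]
], [0.486, -0.295]]
plaque scene 0.81 1274 [250.0, 204.7, 304.0, 244.9] c [ 0.596 -0.072] box [[0.64, -0.132], [0.528, -0.131], [0.552, -0.014], [0.66, -0.022]]
pad top 0.58 291 [365.3, 143.4, 383.5, 163.9] c [ 0.717 -0.161] box [[0.715, -0.116], [0.764, -0.162], [0.721, -0.206], [0.671, -0.159]]
pad top 0.44 100 [321.8, 167.1, 334.8, 181.7] c [ 0.656 -0.008] box [[0.674, 0.009], [0.675, -0.025], [0.636, -0.026], [0.635, 0.009]]
pad scene 0.44 87 [259.5, 178.2, 270.1, 194.4] c [ 0.498 -0.118] box [[0.476, -0.14], [0.464, -0.121], [0.517, -0.097], [0.527, -0.116]]
pad scene 0.34 313 [306.6, 197.7, 333.3, 224.3] c [0.558 0.046] box [[0.57, 0.003], [0.515, 0.075], [0.548, 0.091], [0.601, 0.02]]
```

View pics/tc.png

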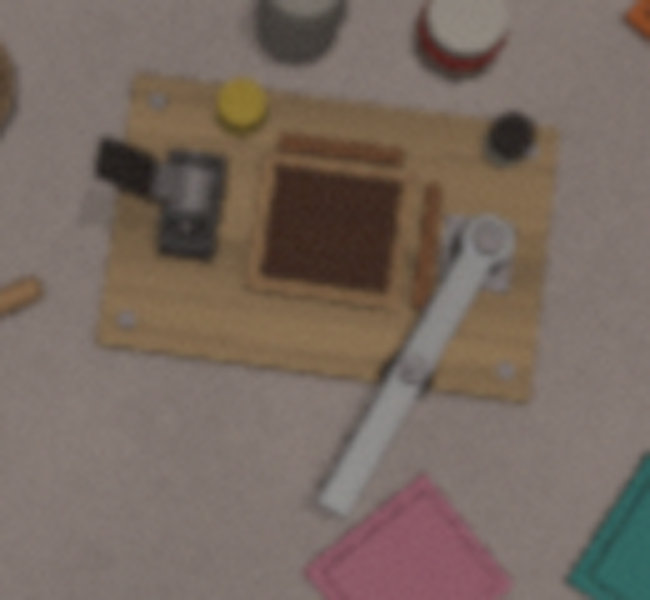

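View pics/sc.png

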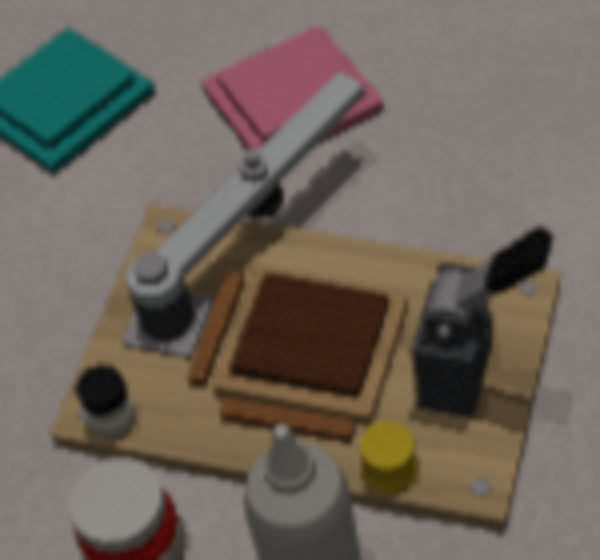

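```bash
cat >> h.py <<'E'
from scipy.optimize import least_squares
def J(p,q):
    c,s=np.cos(p[2]),np.sin(p[2]); return np.array([p[0]+c*q[0]-s*q[1],p[1]+s*q[0]+c*q[1],q[2]])
E
python3 - <<'E'
from h import *
O=[('top',(.1,.155,.018),(307,165)),('top',(.1,-.155,.018),(391.4,175.6)),('top',(-.1,-.155,.018),(386,230.6)),('top',(-.1,.155,.018),(299.4,219.4)),('top',(0,-.105,.09),(377.6,197.4)),
('scene',(-.1,-.155,.018),(238.75,191.25)),('scene',(-.1,.155,.018),(340,207.5)),('scene',(.1,.155,.018),(326.2,272)),('scene',(.1,-.155,.018),(213.75,250)),('scene',(0,-.105,.09),(237.5,206.75))]
f=lambda p:np.concatenate([proj(n,J(p,q))-u for n,q,u in O])
s=least_squares(f,[.6,-.07,0],loss='soft_l1');p=s.x;print(p.tolist(),f(p).round(1))
pv=J(p,(0,-.105,.08));print('pivot',pv,'slot',J(p,(0,.1,.069)))
E_t=[ray('top',np.array(u)/5+[280,150],.08) for u in [(320,500),(350,515)]]
E_s=[ray('scene',np.array(u)/4+[200,140],.08) for u in [(343,75),(362,88)]]
for e in (np.mean(E_t,0),np.mean(E_s,0)):
    d=(e-pv)[:2];print(e,np.hypot(*d),np.arctan2(d[1],d[0])-p[2]-np.pi/2)
# lever angle scan: tip end on centerline
for n,u in [('top',np.array((107,160))/5+[280,150]),('scene',np.array((535,245))/4+[200,140])]:
  print(n,u,[(hy,a,(proj(n,J(p,(0,hy+.095*np.sin(.436+a),.105+.095*np.cos(.436+a))))-u).round(1).tolist()) for hy in (.1,) for a in (0,.1,.2,.3,.4)])
E
```

```text
[0.5828255038203083, -0.07368245666851729, -0.10582907353271888] [-0.8 -1.2  0.2 -0.7 -0.3 -0.8 -1.  -1.2 -0.2 -0.8 -1.7 -0.8  0.4 -0.3
  0.4 -2.1 -1.8 -1.5 -0.1 -1.1]
pivot [ 0.57173418 -0.17809502  0.08      ] slot [0.59338867 0.02575808 0.069     ]
[ 0.38392343 -0.07829128  0.08      ] 0.21268207414458384 1.1881698834551075
[ 0.39042567 -0.07130954  0.08      ] 0.21041842147198928 1.1443548541642756
top [301.4 182. ] [(0.1, 0, [3.8, -1.0]), (0.1, 0.1, [1.3, -1.1]), (0.1, 0.2, [-1.1, -1.0]), (0.1, 0.3, [-3.3, -0.9]), (0.1, 0.4, [-5.3, -0.8])]
scene [333.75 201.25] [(0.1, 0, [-4.9, -4.3]), (0.1, 0.1, [-1.4, -2.6]), (0.1, 0.2, [1.8, -0.7]), (0.1, 0.3, [4.9, 1.3]), (0.1, 0.4, [7.6, 3.4])]
```

```bash
python3 -m jog '[[-0.0245,0.0297,-0.003,0,1],[-0.0245,0.0297,-0.003,0,1],[-0.0245,0.0297,-0.003,0,1],[-0.0245,0.0297,-0.003,0,1],[-0.0245,0.0297,-0.003,0,1],[-0.0245,0.0297,-0.003,0,1],[-0.0245,0.0297,-0.003,0,1],[-0.0245,0.0297,-0.003,0,1],[-0.0245,0.0297,-0.003,0,1],[-0.0245,0.0297,-0.003,0,1],[-0.0245,0.0297,-0.003,0,1],[-0.0245,0.0297,-0.003,0,1],[-0.0245,0.0297,-0.003,0,1],[-0.0245,0.0297,-0.003,0,1],[-0.0245,0.0297,-0.003,0,1],[-0.0245,0.0297,-0.003,0,1],[0,0,0,0,1]]' 40
python3 - <<'E'
from h import *
c=r.get_calibration('wrist');i=r.snapshot('wrist');print(c['t'],-c['R'].T@c['t'],c['R'][2]);cv2.imwrite('pics/w1.png',i[:,:,::-1])
np.savez('w1.npz',**c)
E
```

```text
clock: 2.4
tool_pos: [0.523, 0.0938, 0.287]
eef_rot: [0.798, 0.603, 0.0, 0.002]
contact_force: [-0.3, 0.5, -0.7]
opening: 0.007
[-0.23398646 -0.51108968  0.28911748] [0.44546099 0.11805352 0.43264202] [ 0.29733598 -0.08626235 -0.95086809]
```

View pics/w1.png

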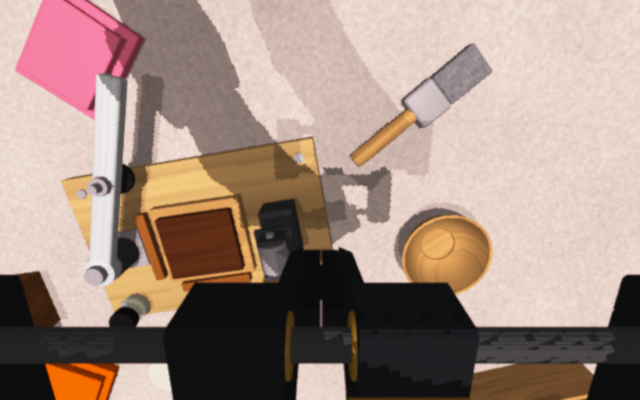

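```bash
python3 - <<'E'
from h import *
c=np.load('w1.npz')
p=[.5828,-.0737,-.1058]
W=[(c,(-.1,.155,.018),(314,138)),(c,(-.1,-.155,.018),(62,181)),(c,(0,-.105,.09),(97,272))]
for _,q,u in W: print(ray(c,u,q[2]),J(p,q))
O=[('top',(.1,.155,.018),(306.6,164.6)),('top',(.1,-.155,.018),(391,175.2)),('top',(-.1,-.155,.018),(385.6,230.2)),('top',(-.1,.155,.018),(299,219)),('top',(0,-.105,.09),(377.2,197)),
('scene',(-.1,-.155,.018),(238.4,190.9)),('scene',(-.1,.155,.018),(339.6,207.1)),('scene',(.1,.155,.018),(325.8,271.6)),('scene',(.1,-.155,.018),(213.4,249.6)),('scene',(0,-.105,.09),(237.1,206.4))]
f=lambda p:np.concatenate([(proj(n,J(p,q))-u)*(1.5 if n is not c and n=='top' else 1) for n,q,u in O]+[(proj(n,J(p,q))-u)/2 for n,q,u in W])
s=least_squares(f,p,loss='soft_l1');p=s.x;print(p.tolist(),f(p).round(1))
pv=J(p,(0,-.105,.08));e=np.mean([ray(c,u,.08) for u in [(97,75),(126,77)]],0);d=(e-pv)[:2]
print(pv,e,np.hypot(*d),np.arctan2(d[1],d[0])-p[2]-np.pi/2)
E
python3 - <<'E'
import cv2
i=cv2.imread('pics/w1.png');cv2.imwrite('pics/w1c.png',cv2.resize(i[60:300,40:340],None,fx=2.4,fy=2.4))
E
```

```text
[0.50054947 0.09351748 0.018     ] [0.49972758 0.09099357 0.018     ]
[ 0.46743821 -0.21346213  0.018     ] [ 0.46699074 -0.21727303  0.018     ]
[ 0.56602169 -0.16924897  0.09      ] [ 0.57171171 -0.17811288  0.09      ]
[0.5824772033263771, -0.07258444110542807, -0.10679822621001331] [-1.  -1.2  0.5 -0.3 -0.4 -0.4 -1.3 -1.1 -0.2 -0.4 -0.9 -0.6  1.2  0.1
  1.2 -1.8 -1.  -1.2  0.7 -0.9 -0.7 -0.3 -1.1 -0.1 -2.1  2.9]
[ 0.57128469 -0.1769862   0.08      ] [ 0.38511007 -0.06937803  0.08      ] 0.21503606709226503 1.1535116763442126
```

View pics/w1c.png

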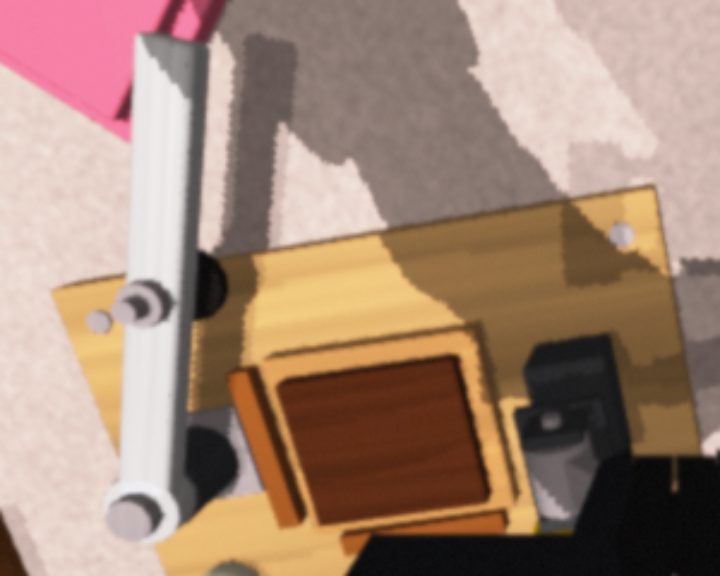

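```bash
python3 -m jog '[[-0.0324,-0.0047,0,0,1],[-0.0324,-0.0047,0,0,1],[-0.0324,-0.0047,0,0,1],[-0.0324,-0.0047,0,0,1],[-0.0324,-0.0047,0,0,1],[-0.0324,-0.0047,0,0,1],[-0.0324,-0.0047,0,0,1],[-0.0324,-0.0047,0,0,1],[0,0,0,0.0131,1],[0,0,0,0.0131,1],[0,0,0,0.0131,1],[0,0,0.03,0,1],[0,0,0.03,0,1],[0,0,0.03,0,1],[0,0,0,0,1]]' 40
python3 - <<'E'
from h import *
for n in ['wrist','scene']:
  i=r.snapshot(n)
  if n=='scene': i=cv2.resize(i[120:300,180:380],None,fx=4,fy=3.3)
  cv2.imwrite(f'pics/{n}2.png',i[:,:,::-1])
E
```

```text
clock: 3.95
tool_pos: [0.4133, -0.1382, 0.1944]
eef_rot: [0.863, 0.506, -0.002, -0.003]
contact_force: [-0.3, 0.5, -0.0]
opening: 0.006
```

View pics/wrist2.png

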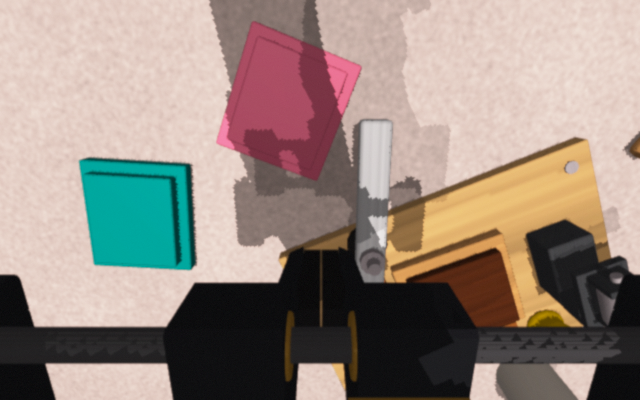

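View pics/scene2.png

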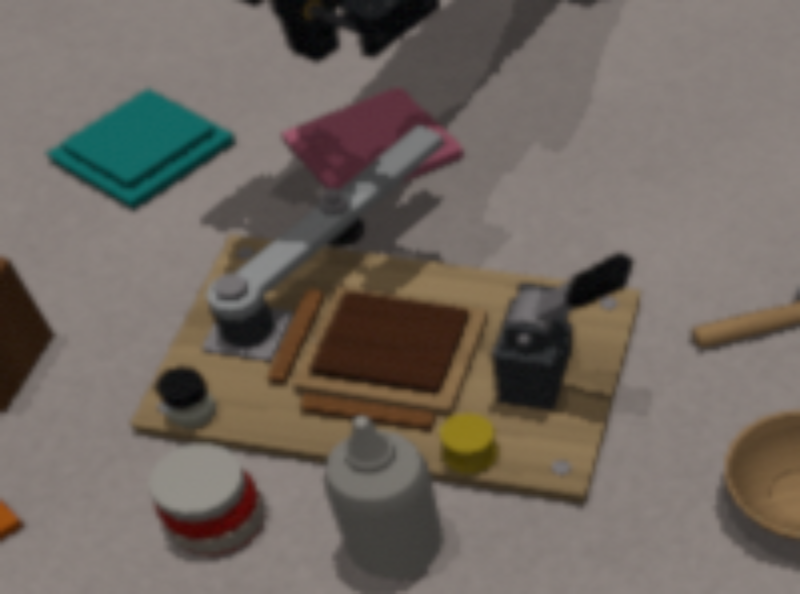

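```bash
python3 -m jog '[[-0.003,0.005,0.025,0,1],[0,0,0.026,0,1],[0,0,0.026,0,1],[0,0,0.025,0,1],[0,0,0.025,0,1],[0,0,0,0,1],[0,0,0,0,1]]' 40
python3 -m jog '[[0.006,0,0,0,1],[0.006,0,0,0,1],[0.004,0,0,0,1],[0.00905,-0.0015,0,0.00955,1],[0.00905,-0.0015,0,0.00955,1],[0.00905,-0.0015,0,0.00955,1],[0,0,0,0,1]]'
python3 - <<'E'
from h import *
for n in ['wrist']:
  i=r.snapshot(n)
  cv2.imwrite(f'pics/{n}3.png',i[:,:,::-1])
E
```

```text
clock: 4.75
tool_pos: [0.4191, -0.1452, 0.0708]
eef_rot: [0.863, 0.505, 0.001, 0.0]
contact_force: [0.6, -0.2, 0.4]
opening: 0.004
clock: 5.45
tool_pos: [0.4382, -0.1045, 0.0701]
eef_rot: [0.905, 0.426, 0.001, -0.0]
contact_force: [-0.4, -0.3, -0.6]
opening: 0.004
```

View pics/wrist3.png

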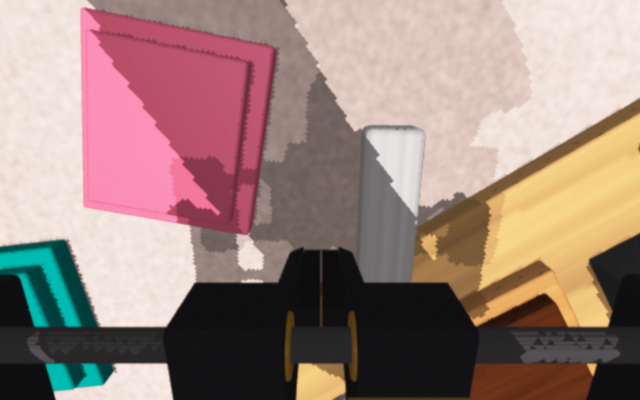

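```bash
python3 -m jog '[[0.00905,-0.0015,0.002,0.00955,1],[0.00905,-0.0015,0.002,0.00955,1],[0.00905,-0.0015,0,0.00955,1],[0.00905,-0.0015,0,0.00955,1],[0.00905,-0.0015,0,0.00955,1],[0.00905,-0.0015,0,0.00955,1],[0.00905,-0.0015,0,0.00955,1],[0.00905,-0.0015,0,0.00955,1],[0.00905,-0.0015,0,0.00955,1],[0,0,0,0,1]]'
python3 - <<'E'
from h import *
for n in ['wrist','scene']:
  i=r.snapshot(n)
  if n=='scene': i=cv2.resize(i[120:300,180:380],None,fx=4,fy=3.3)
  cv2.imwrite(f'pics/{n}4.png',i[:,:,::-1])
E
```

```text
clock: 6.5
tool_pos: [0.4947, -0.047, 0.0658]
eef_rot: [0.986, 0.169, 0.001, 0.0]
contact_force: [0.4, -0.0, 0.1]
opening: 0.003
```

View pics/wrist4.png

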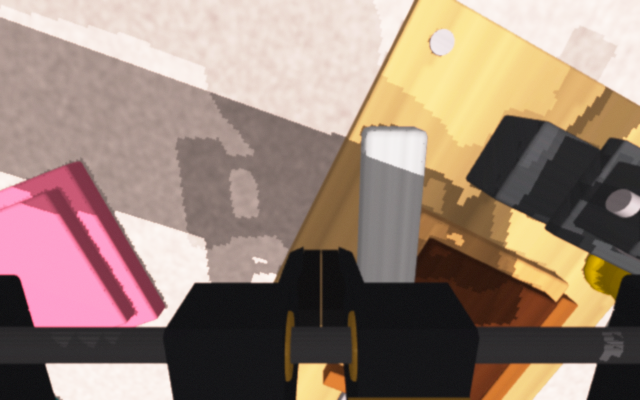

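View pics/scene4.png

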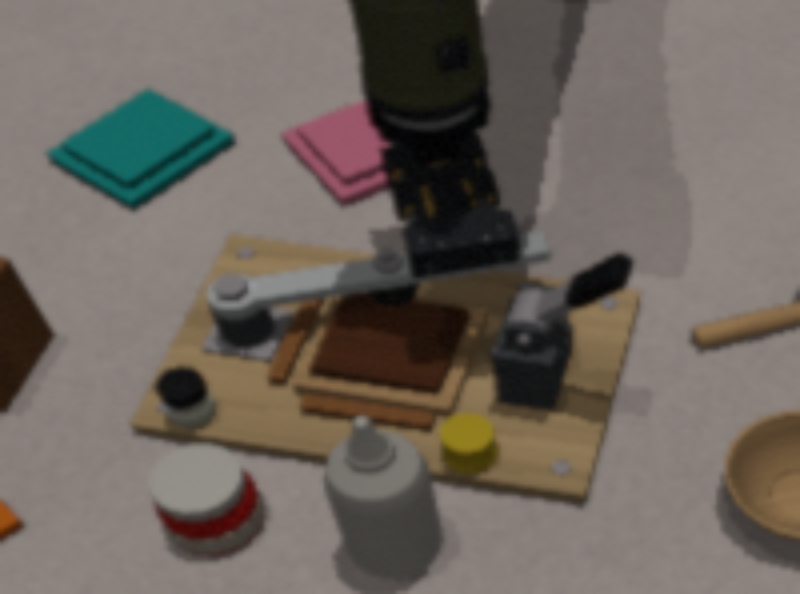

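```bash
python3 -m jog '[[0.00905,-0.0015,-0.002,0.00955,1],[0.00905,-0.0015,-0.002,0.00955,1],[0.00905,-0.0015,0,0.00955,1],[0.00905,-0.0015,0,0.00955,1],[0.00905,-0.0015,0,0.00955,1],[0,0,0,0,1]]'
python3 - <<'E'
from h import *
for n in ['wrist']:
  i=r.snapshot(n)
  cv2.imwrite(f'pics/{n}5.png',i[:,:,::-1])
E
```

```text
clock: 7.2
tool_pos: [0.5366, -0.0306, 0.0697]
eef_rot: [1.0, 0.02, 0.0, 0.0]
contact_force: [0.8, -0.5, -0.1]
opening: 0.002
```

View pics/wrist5.png

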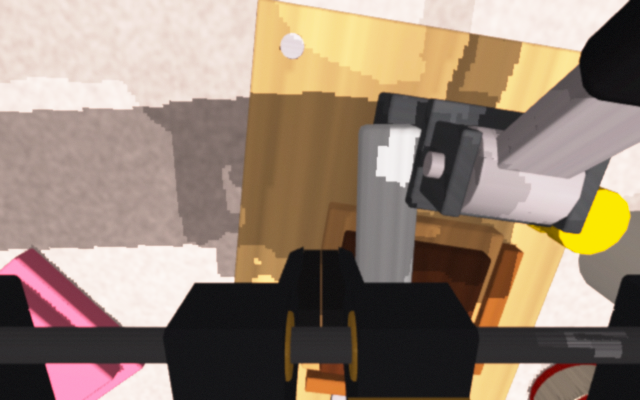

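```bash
python3 -m jog '[[0.00905,-0.0015,0,0.00955,1],[0.00905,-0.0015,0,0.00955,1],[0,0,0,0,1]]'; python3 -m jog '[[0.0024,-0.0004,0,0.0025,1],[0.0024,-0.0004,0,0.0025,1],[0,0,0,0,1]]';  python3 -m jog '[[0.002,0,0,0,1],[0,0,0,0,1]]'; python3 -m jog '[[0.002,0,0,0,1],[0,0,0,0,1]]'
python3 - <<'E'
from h import *
for n in ['wrist']:
  i=r.snapshot(n)
  cv2.imwrite(f'pics/{n}6.png',i[:,:,::-1])
E
```

```text
clock: 7.55
tool_pos: [0.5543, -0.0277, 0.0696]
eef_rot: [0.999, -0.04, 0.0, 0.0]
contact_force: [0.3, -0.9, -0.2]
opening: 0.006
clock: 7.85
tool_pos: [0.5588, -0.0271, 0.0697]
eef_rot: [0.998, -0.057, -0.0, 0.0]
contact_force: [-0.7, -0.2, 0.1]
opening: 0.007
clock: 8.05
tool_pos: [0.5611, -0.0272, 0.0697]
eef_rot: [0.998, -0.057, 0.0, -0.0]
contact_force: [0.2, -0.5, 0.3]
opening: 0.003
clock: 8.25
tool_pos: [0.5627, -0.0272, 0.0696]
eef_rot: [0.998, -0.057, -0.0, -0.0]
contact_force: [-1.0, -0.3, 0.0]
opening: 0.006
```

View pics/wrist6.png

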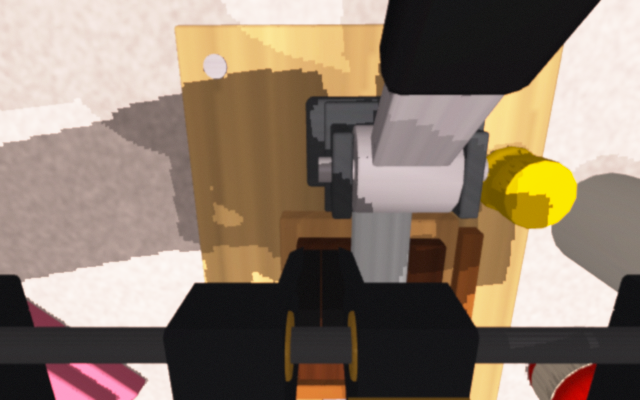

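```bash
for k in 1 2 3 4; do :; done; python3 -m jog '[[0.001,0,0,0,1],[0.001,0,0,0,1],[0,0,0,0,1]]'; python3 -m jog '[[0.001,0,0,0,1],[0.001,0,0,0,1],[0,0,0,0,1]]'; python3 -m jog '[[0.001,0,0,0,1],[0.001,0,0,0,1],[0,0,0,0,1]]'
```

```text
clock: 8.6
tool_pos: [0.5638, -0.0273, 0.0694]
eef_rot: [0.998, -0.057, -0.001, -0.0]
contact_force: [-3.6, 1.2, 0.8]
opening: 0.007
clock: 8.9
tool_pos: [0.565, -0.0274, 0.0693]
eef_rot: [0.998, -0.057, -0.002, -0.0]
contact_force: [-5.8, 1.9, 0.7]
opening: 0.001
clock: 9.2
tool_pos: [0.5658, -0.0273, 0.069]
eef_rot: [0.998, -0.057, -0.003, -0.001]
contact_force: [-7.7, 1.4, 1.7]
opening: 0.004
```

```bash
python3 -m jog '[[0.002,0,0,0,1],[0.002,0,0,0,1],[0,0,0,0,1]]'; python3 -m jog '[[0.002,0,0,0,1],[0.002,0,0,0,1],[0,0,0,0,1],[0,0,0,0,1]]'
python3 - <<'E'
from h import *
for n in ['wrist','top']:
  i=r.snapshot(n)
  if n=='top': i=cv2.resize(i[150:270,280:410],None,fx=4.8,fy=4.8)
  cv2.imwrite(f'pics/{n}7.png',i[:,:,::-1])
E
```

```text
clock: 9.5
tool_pos: [0.5671, -0.0274, 0.0689]
eef_rot: [0.998, -0.057, -0.006, -0.001]
contact_force: [-11.9, 2.0, 5.8]
opening: 0.003
clock: 9.9
tool_pos: [0.5679, -0.0274, 0.0688]
eef_rot: [0.998, -0.057, -0.009, -0.001]
contact_force: [-17.8, 2.9, 12.3]
opening: 0.003
```

View pics/wrist7.png

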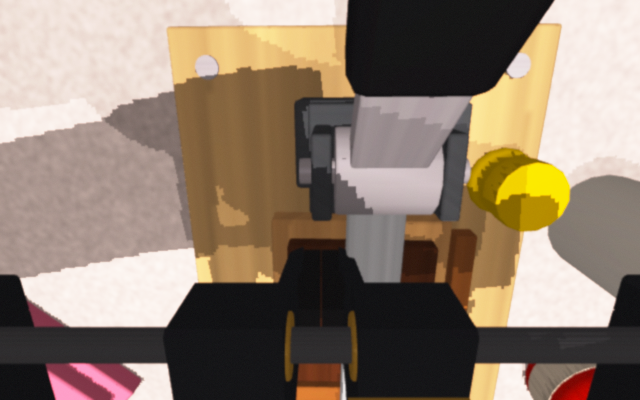

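View pics/top7.png

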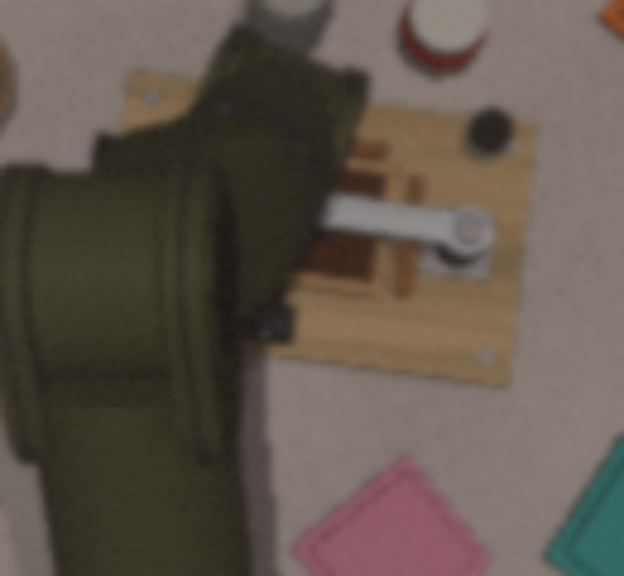

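```bash
python3 -m jog '[[-0.015,0,0,0,1],[-0.015,0,0,0,1],[-0.01,0,0,0,1],[0,0,-0.02,0,1],[0,0,-0.03,0,1],[0,0,-0.03,0,1],[0,0,-0.03,0,1],[0,0.01,-0.03,0,1],[0,0.02,-0.03,0,1],[0,0.02,0,0,1],[0,0,0,0,1]]'
python3 - <<'E'
from h import *
c=r.get_calibration('wrist');np.savez('w8.npz',**c)
for n in ['wrist','top','scene']:
  i=r.snapshot(n)
  if n=='top': i=cv2.resize(i[150:270,280:410],None,fx=4.8,fy=4.8)
  if n=='scene': i=cv2.resize(i[140:280,200:350],None,fx=4,fy=4)
  cv2.imwrite(f'pics/{n}8.png',i[:,:,::-1])
E
```

```text
clock: 11.1
tool_pos: [0.5327, -0.0777, 0.2414]
eef_rot: [0.998, -0.059, 0.003, 0.001]
contact_force: [0.3, -0.5, 0.1]
opening: -0.002
```

View pics/wrist8.png

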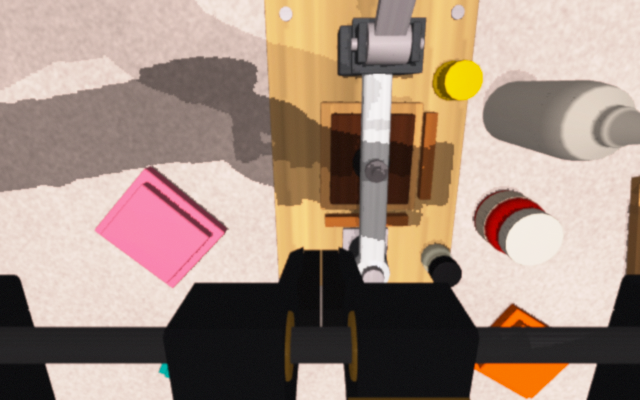

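View pics/scene8.png

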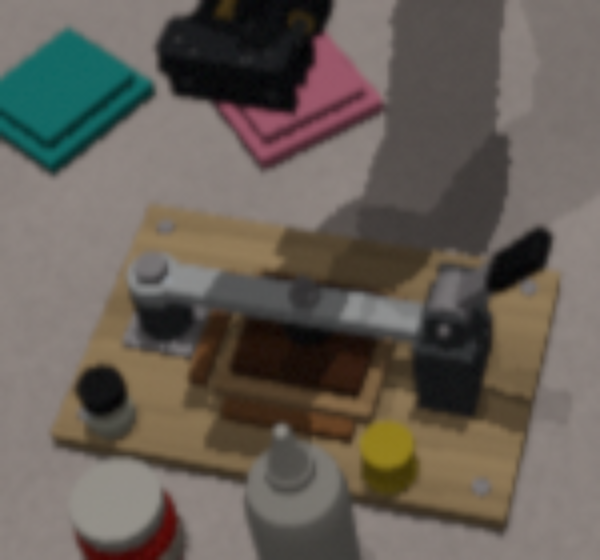

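```bash
python3 - <<'E'
from h import *
c=np.load('w8.npz');p=[.5825,-.0726,-.107]
def inv(X):
    d=X[:2]-np.array(p[:2]);cc,s=np.cos(p[2]),np.sin(p[2]);return (np.array([cc*d[0]+s*d[1],-s*d[0]+cc*d[1]])*1000).round(1)
for n,u,z in [('bolt',(373,274),.09),('strapL',(361,75),.08),('strapR',(391,75),.08),('strapL2',(358,235),.08),('strapR2',(387,235),.08),('edgeL0',(265,20),.018),('edgeL1',(280,270),.018),('edgeR',(479,5),.018),('screw1',(286,14),.018),('screw2',(458,12),.018),('drum front L',(366,55),.105),('drumR',(412,52),.105),('roofL',(342,75),.09),('roofR',(422,70),.09),('nut',(375,170),.099)]:
    print(n,inv(ray(c,u,z)))
E
```

```text
bolt [ -0.7 -99.1]
strapL [-15.1  78.4]
strapR [ 9.4 78.1]
strapL2 [-14.5 -63.3]
strapR2 [ 12.7 -63.7]
edgeL0 [-99.3 129.4]
edgeL1 [ -97.5 -133.7]
edgeR [ 99.9 139.9]
screw1 [-79.4 134.3]
screw2 [ 81.  134.2]
drum front L [-14.5  91.8]
drumR [19.3 93.4]
roofL [-31.2  78.4]
roofR [31.7 81.4]
nut [-3.8  3.5]
```

View pics/top8.png

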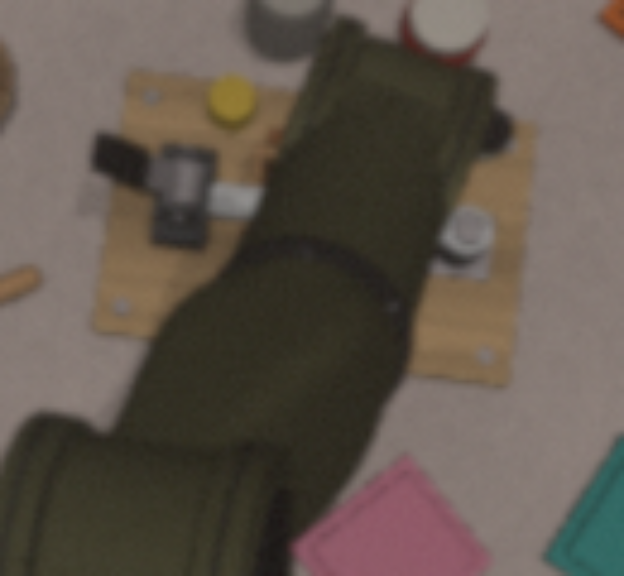

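```bash
python3 - <<'E'
import cv2
i=cv2.imread('pics/wrist8.png');cv2.imwrite('pics/w8z.png',cv2.resize(i[0:110,310:460],None,fx=5.2,fy=5.2,interpolation=cv2.INTER_CUBIC))
cv2.imwrite('pics/w8y.png',cv2.resize(i[190:300,310:460],None,fx=5.2,fy=5.2,interpolation=cv2.INTER_CUBIC))
E
```

```text
(no output)
```

View pics/w8z.png

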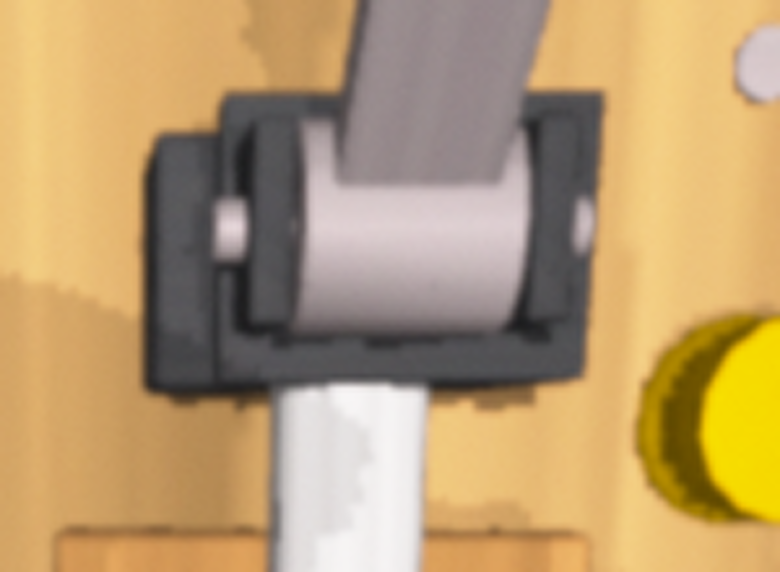

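View pics/w8y.png

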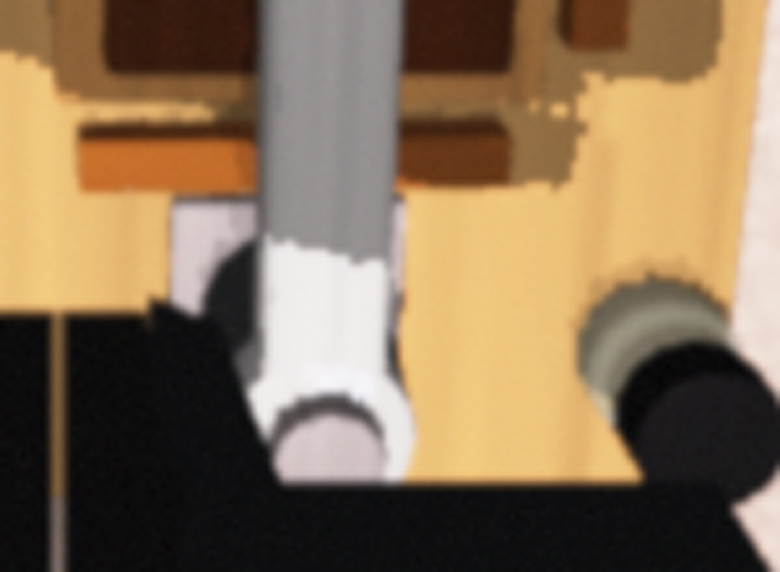

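```bash
python3 - <<'E'
from h import *
c=np.load('w8.npz');p=[.5825,-.0726,-.107]
def inv(X):
    d=X[:2]-np.array(p[:2]);cc,s=np.cos(p[2]),np.sin(p[2]);return (np.array([cc*d[0]+s*d[1],-s*d[0]+cc*d[1]])*1000).round(1)
Z=lambda u,v:(u/5.2+310-.4,v/5.2-.4)
Y=lambda u,v:(u/5.2+310-.4,v/5.2+190-.4)
for n,u,z in [('sL',Z(277,395),.08),('sR',Z(428,395),.08),('s2L',Y(264,200),.08),('s2R',Y(400,200),.08),('roof fL',Z(218,378),.09),('roof fR',Z(583,372),.09),('roof bL',Z(222,95),.09),('roof bR',Z(603,95),.09),('pinL',Z(215,230),.105),('pinR',Z(592,225),.105),('drumL',Z(300,225),.105),('drumR',Z(525,225),.105),('bolt',Y(332,462),.09)]:
    print(n,inv(ray(c,u,z)))
print((-c['R'].T@c['t']))
E
```

```text
sL [-13.5  78. ]
sR [10.2 77.7]
s2L [-12.5 -56.3]
s2R [ 11.9 -56.6]
roof fL [-23.7  80.3]
roof fR [31.5 80.5]
roof bL [-23.7 118.9]
roof bR [ 31.5 118.3]
pinL [-25.7  99.5]
pinR [27.2 99.5]
drumL [-13.8 100. ]
drumR [17.8 99.6]
bolt [-1.000e-01 -1.038e+02]
[0.54114855 0.00401309 0.38722205]
```

```bash
python3 -m jog '[[0.01,-0.023,0,0,1],[0.01,-0.023,0,0,1],[0.01,-0.023,0,0,1],[0.01,-0.023,0,0,1],[0.01,-0.024,0,0,1],[0,0,0.022,0,1],[0,0,0.022,0,1],[0,0,0.022,0,1],[0,0,0,0,1],[0,0,0,0,1]]'
python3 - <<'E'
from h import *
c=r.get_calibration('wrist');np.savez('w9.npz',**c)
p=[.5825,-.0726,-.107]
X=r.get_state()['tool_pos'];d=X[:2]-np.array(p[:2]);cc,s=np.cos(p[2]),np.sin(p[2]);print(cc*d[0]+s*d[1],-s*d[0]+cc*d[1],X[2])
for n in ['wrist','scene']:
  i=r.snapshot(n)
  if n=='scene': i=cv2.resize(i[140:280,200:350],None,fx=4,fy=4)
  cv2.imwrite(f'pics/{n}9.png',i[:,:,::-1])
E2=lambda f:np.array([.1+.078*np.sin(f)-.007*np.cos(f),.105+.078*np.cos(f)+.007*np.sin(f)])
fs=np.linspace(.6,1.516,12);P=np.array([E2(f) for f in fs]);print(P.round(4).tolist());print((-np.diff(P,axis=0)).round(4).tolist())
E
```

```text
clock: 12.25
tool_pos: [0.5942, 0.0365, 0.1733]
eef_rot: [0.998, -0.056, -0.001, -0.0]
contact_force: [0.6, -0.7, 0.0]
opening: 0.004
-6.704527880960903e-05 0.10973876577039861 0.17326252957471633
[[0.1383, 0.1733], [0.1438, 0.1699], [0.1491, 0.166], [0.154, 0.1617], [0.1585, 0.1571], [0.1626, 0.152], [0.1663, 0.1466], [0.1696, 0.141], [0.1723, 0.1351], [0.1746, 0.129], [0.1763, 0.1227], [0.1775, 0.1163]]
[[-0.0056, 0.0034], [-0.0052, 0.0039], [-0.0049, 0.0043], [-0.0045, 0.0047], [-0.0041, 0.005], [-0.0037, 0.0054], [-0.0032, 0.0057], [-0.0028, 0.0059], [-0.0023, 0.0061], [-0.0017, 0.0063], [-0.0012, 0.0064]]
```

View pics/wrist9.png

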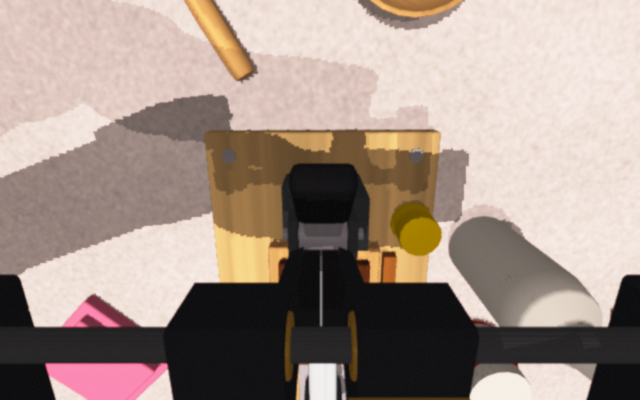

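View pics/scene9.png

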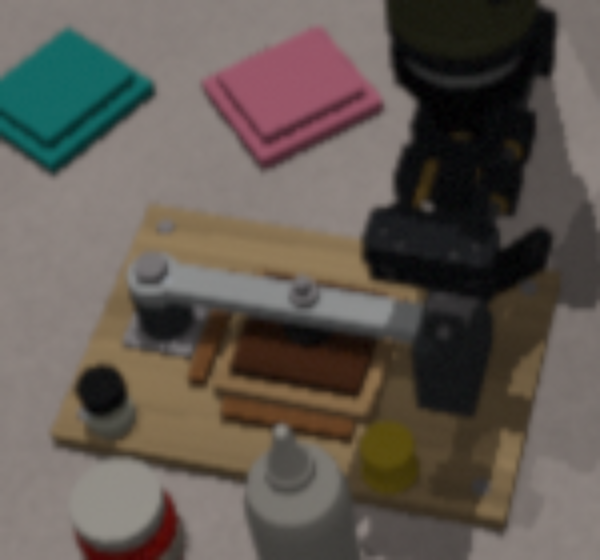

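```bash
python3 -m jog '[[0,-0.009,0,0,1],[0,-0.011,0,0,1],[0,0,0,0,1]]'; python3 -m jog '[[0,-0.0056,0.0034,0,1],[0,-0.0052,0.0039,0,1],[0,-0.0049,0.0043,0,1],[0,0,0,0,1]]'
python3 - <<'E'
from h import *
for n in ['wrist','scene']:
  i=r.snapshot(n)
  if n=='scene': i=cv2.resize(i[140:280,200:350],None,fx=4,fy=4)
  cv2.imwrite(f'pics/{n}10.png',i[:,:,::-1])
E
```

```text
clock: 12.65
tool_pos: [0.5972, 0.0582, 0.1741]
eef_rot: [0.998, -0.055, 0.001, -0.001]
contact_force: [0.4, 0.1, -0.7]
opening: 0.006
clock: 13.05
tool_pos: [0.5985, 0.0721, 0.1614]
eef_rot: [0.998, -0.056, -0.0, -0.0]
contact_force: [0.7, -0.2, 0.4]
opening: 0.003
```

View pics/wrist10.png

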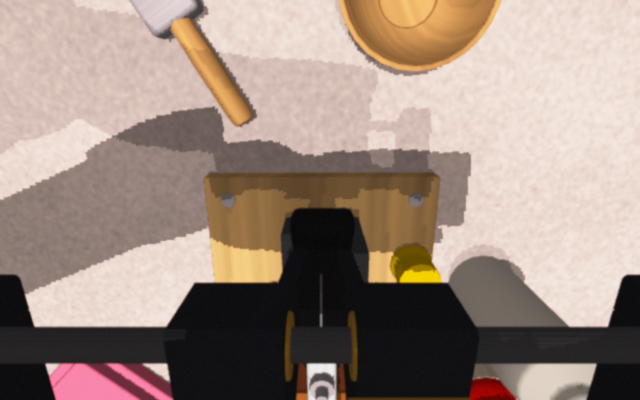

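View pics/scene10.png

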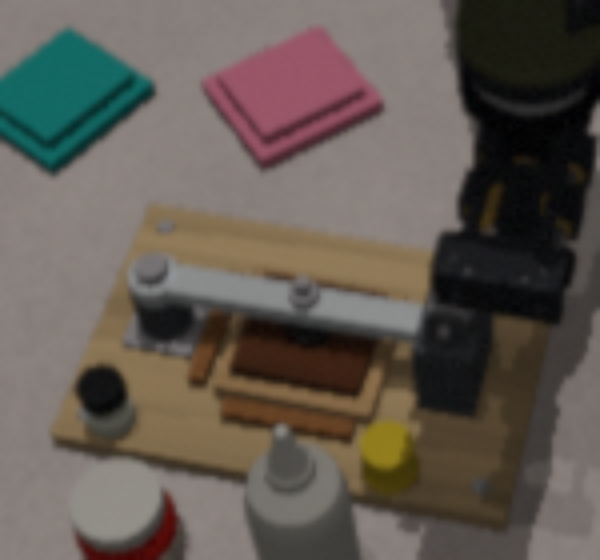

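```bash
python3 -m jog '[[0,-0.0045,0.0047,0,1],[0,-0.0041,0.005,0,1],[0,0,0,0,1]]'; python3 -m jog '[[0,-0.0037,0.0054,0,1],[0,-0.0032,0.0057,0,1],[0,0,0,0,1]]'
python3 - <<'E'
from h import *
for n in ['wrist','scene']:
  i=r.snapshot(n)
  if n=='scene': i=cv2.resize(i[140:280,200:350],None,fx=4,fy=4)
  cv2.imwrite(f'pics/{n}11.png',i[:,:,::-1])
E
```

```text
clock: 13.45
tool_pos: [0.599, 0.0799, 0.1515]
eef_rot: [0.998, -0.056, -0.001, 0.0]
contact_force: [0.2, -1.1, 0.8]
opening: 0.008
clock: 13.75
tool_pos: [0.5998, 0.0871, 0.1403]
eef_rot: [0.998, -0.056, -0.001, -0.0]
contact_force: [-0.8, -0.8, 0.5]
opening: 0.005
```

View pics/wrist11.png

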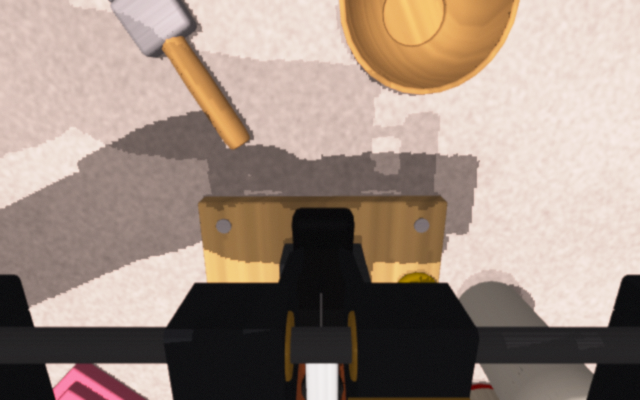

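View pics/scene11.png

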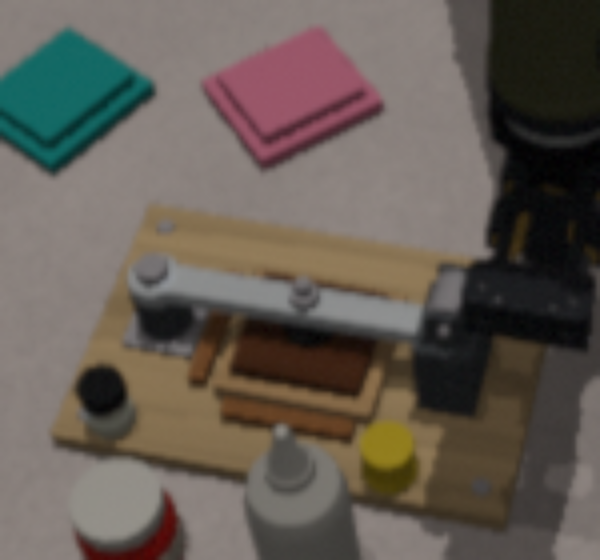

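```bash
python3 -m jog '[[0,-0.0028,0.0059,0,1],[0,-0.0023,0.0061,0,1],[0,0,0,0,1]]'; python3 -m jog '[[0,-0.0017,0.0063,0,1],[0,0,0.006,0,1],[0,0,0,0,1]]';  python3 -m jog '[[0,0,0.003,0,1],[0,0,0,0,1]]'; python3 -m jog '[[0,0,0.003,0,1],[0,0,0,0,1]]'
```

```text
clock: 14.15
tool_pos: [0.6008, 0.092, 0.1285]
eef_rot: [0.998, -0.056, -0.0, -0.0]
contact_force: [0.1, -0.3, 0.5]
opening: 0.002
clock: 14.45
tool_pos: [0.6012, 0.0944, 0.1167]
eef_rot: [0.998, -0.056, 0.0, -0.001]
contact_force: [-0.1, 1.9, 2.0]
opening: 0.01
clock: 14.65
tool_pos: [0.6014, 0.0944, 0.1161]
eef_rot: [0.998, -0.056, 0.001, -0.001]
contact_force: [-3.6, 2.1, 19.4]
opening: 0.005
clock: 14.85
tool_pos: [0.6015, 0.0945, 0.1155]
eef_rot: [0.998, -0.057, 0.001, -0.002]
contact_force: [-9.0, 1.8, 36.1]
opening: 0.008
```

```bash
python3 -m jog '[[0,0,-0.01,0,1],[0,0,-0.03,0,1],[0,0,-0.03,0,1],[0,0,-0.03,0,1],[0,0.01,-0.03,0,1],[-0.01,0.03,0,0,1],[-0.01,0.03,0,0,1],[-0.01,0.03,0,0,1],[-0.01,0.03,0,0,1],[-0.01,0.01,0,0,1],[0,0,0,0,1]]'
python3 - <<'E'
from h import *
c=r.get_calibration('wrist');np.savez('w12.npz',**c)
for n in ['wrist','scene']:
  i=r.snapshot(n)
  if n=='scene': i=cv2.resize(i[140:280,200:350],None,fx=4,fy=4)
  cv2.imwrite(f'pics/{n}12.png',i[:,:,::-1])
E
```

```text
clock: 15.95
tool_pos: [0.5335, -0.0425, 0.2407]
eef_rot: [0.998, -0.059, -0.001, 0.0]
contact_force: [-0.0, 0.4, 0.2]
opening: 0.002
```

View pics/wrist12.png

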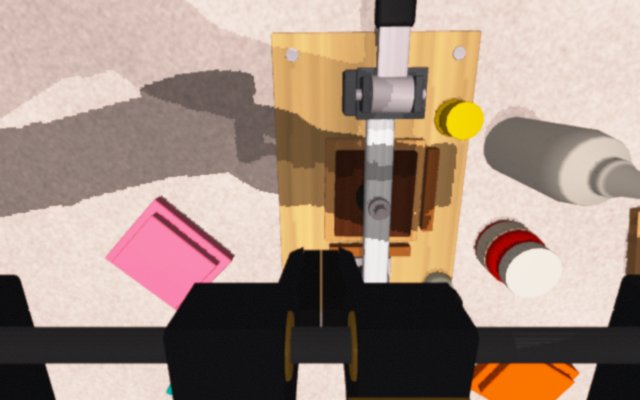

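View pics/scene12.png

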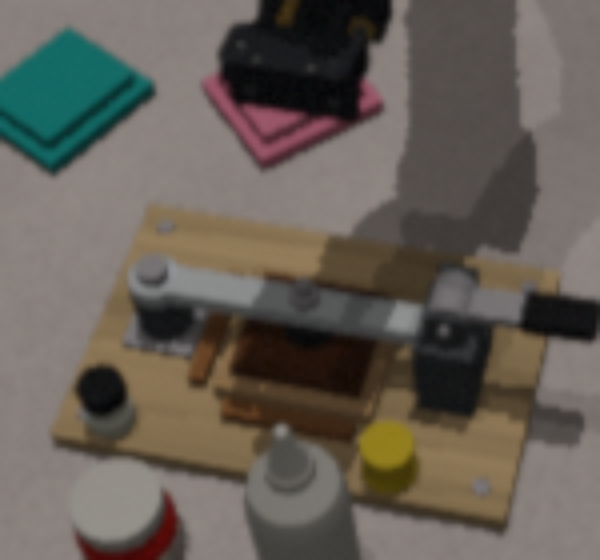

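```bash
python3 -c "
from plant import r
print(r.finish_job(), r.get_state()['clock'])"
```

```text
the job is handed in; nothing more can be done
the job is handed in; nothing more can be done
```

The strap is home in the bracket and the cam lever is fully down. I handed the job in at about 16 s of the 54 s allowed; no verdict was reported.

- **Strap:** I pushed it with the closed fingertips from about 1.15 rad until the sideways force climbed to about 18 N against the stop. The strap itself needs under 1 N to move.
- **Lever:** I pushed it over from above, only after the strap was home. It met its hard stop at a fingertip height of about 116 mm, as predicted, with about 36 N at the end.
- **Last pictures:** With the arm clear and reading no contact force, they show the strap's end in the bracket and the lever level. The plaque, jars, pots and brushes in view looked undisturbed. I judged the plaque and bystanders by eye and did not measure them again.

**One disagreement:** before I pushed the lever, the wrist picture put the strap about 0.01 rad (1–2 mm at its end) short of the jig's axis. I judged that to be within the measuring error and relied on the felt stop. While I pressed the strap against the stop, an upward force of about 12 N also appeared on the tool, and I did not find out why.

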